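# Tighten a bearing retainer ring with the two-pin spanner

## Task

The steel retainer ring sunk in the grey bearing housing is still loose. Take from the wooden rack the two-pin spanner whose pins fit the ring's two holes, set it fully down in them and turn the ring clockwise (seen from above) until it is home against its stop. Leave that spanner standing in the ring and the other one in the rack.

Things in the scene. Friction and masses are not known exactly. Their poses are not given: they have to be found in the camera images.
- wide_spanner_grip (a point): Larger two-pin spanner, dark steel, 0.25 kg; it fits the ring. Point: centre of its grip bar (70 long, 14 wide, 20 high). Own x: along bar and pin line, z up; same after a half turn. Plate 84x22x8 mm, underside 46 mm below the point; two 10 mm pins, 62 mm apart, tapered tips 60 mm below the point. In the rack (block 24 mm high) the pins hang 14 mm in a groove: lift it straight out.
- narrow_spanner_grip (a point): Smaller spanner of the same form, in the rack's other groove, 100 mm from the wide one, bars parallel; which groove is whose varies. Pins 34 mm apart, plate 54 mm long, bar 46 mm long: does not fit the ring. Point: centre of its bar.
- ring_face (a point): Centre of the ring's upper face, 34 mm above the bench, 8 mm below the rim of the fixed housing (rim 102 mm inside, 124 outside; lugs 4 mm higher). Own x: through both holes, turns with the ring. Holes: opposite curved slots 31 mm from centre, 22 mm wide, 48 degrees long, 16 mm deep; pins have 6 mm play, 13 degrees in turn. Spanner fully down: plate on this face, bar centre 46 mm above.
- ring (a joint): Turn of the ring (99 mm across), rad, growing clockwise seen from above (yaw of ring_face falls as it grows). Starts at 0.2 to 0.5; home at a hard stop at 1.2, where its holes line up with the two raised lugs on the housing's rim. Friction 0.12 N m; it stays where it is left. The spanner turns up to 13 degrees freely before its pins push the ring.

How it is judged:
On the way:
1. the wide spanner is set fully down in the holes of the ring while the ring is still loose (horizontal distance between wide_spanner_grip and ring_face below 0.015 m and z of wide_spanner_grip in the frame of ring_face below 0.052 m and angle between the x axis of wide_spanner_grip and the x axis of ring_face, either way round below 0.45 rad and angle between wide_spanner_grip's own z axis and vertical below 0.17 rad and value of joint ring below 0.8 rad), for 0.2 s.
At the end, for the whole second after the job is handed in: Ring at rest, 1.02 rad or more (stop at 1.2). Wide spanner left standing in it: bar centre within 15 mm sideways of the ring's centre and under 52 mm above its face (46 when fully down), tilt under 10 degrees, bar within 26 degrees of the holes' line. Narrow spanner within 25 mm of its place (horizontal distance between wide_spanner_grip and ring_face below 0.015 m and z of wide_spanner_grip in the frame of ring_face below 0.052 m and angle between the x axis of wide_spanner_grip and the x axis of ring_face, either way round below 0.45 rad and angle between wide_spanner_grip's own z axis and vertical below 0.17 rad and value of joint ring above 1.02 rad and velocity of joint ring below 0.05 rad/s and distance of narrow_spanner_grip from where it was at the start of the episode below 0.025 m); the robot touches nothing.
It also fails if it takes over 40 s, if anything falls off the work surface, if the arm or the gripper's body presses on something with over 40 N, if the wrist force passes 120 N, or if a joint passes its speed limit or range.

## Robot

A 7-joint arm with a two-finger parallel gripper is mounted at the origin on a cart in front of the work surface, level with it; the furniture and walls round the work are solid. World frame = base frame: x ahead of the robot, y to its left, z up, the work surface at z = 0. Lengths are in m, angles in rad, forces in N, time in s.
With the tool pointing down it reaches from about 0.425 to 0.875 m from the base axis. Payload 8.4 kg.
Tool frame: the origin (TCP) lies at the very end of the fingers, on their centre line; the grasp point (between the pads) lies grip_depth behind it (grip_depth is the distance from the TCP to the grasp point, in m); z points along the fingers, y is the direction in which the jaws open and shut (so a half turn about z gives the same grasp; the last joint's range is limited). The gripper opens to 85 mm and grips with 20 to 120 N. Pads are 22 mm wide; open, the fingers measure 114 mm over their backs; the gripper's body (76 mm by 85 mm) begins 54 mm behind the grasp point. The pads swing forward as they close: fully open they stand 13 mm farther back than shut.
Start: joints at [-1.412, 0.333, 0.04, 1.465, -0.013, 1.343, -0.059], TCP at [0.166, 0.628, 0.231] pointing down, gripper open.
Joint ranges: [-2.58, 2.58], [-0.38, 2.09], [-1.3, 1.39], [0.25, 2.4], [-1.5, 4.64], [0.08, 2.09], [-2.65, 2.65]. Speed limits (rad/s): [2.22, 2.22, 2.79, 2.79, 3.14, 3.14, 3.14].

## Interface

Orientations are given as a rotation vector (axis times angle).
In Python, from rig import * gives the robot as it stands. The module is installed in compiled form; this text tells all that it offers.
- The arm moves only by the tool drive_tool, never from a script. Its argument "rows" is one flat list of numbers, 7 for each row, row after row: the turn, a rotation vector about the tool's x, y, z in rad, then the shift along the tool's x, y, z in mm, then the closure, from 0 (fully open) to 1 (shut). In form: [wx, wy, wz, x, y, z, gripper, wx, wy, wz, x, y, z, gripper, ...]. A call has 1 to 10 rows; each row shifts and turns the commanded pose from where the row before left it, along the tool's axes as they then stand; what a row does not reach is not made up. A row lasts 1/10 s, in which the tool goes at most 50 mm and 8.59 degrees, less where a joint would pass 70% of its speed; a pose out of reach is approached as far as the arm can. A call with a gripper value outside its range is refused whole. The fingers move at their own pace and stop on an object; "grip_force" is the grip in N (left out, the last holds). Time passes only in rows, so rows that do not move let the fingers close. It gives the time, the measured TCP pose, the force and the opening at its end, in the units of the state.
- state(): the state, without advancing time (a new reading comes with each control period).
- grab_frame(name): name is "scene" or "top" or "wrist"; returns the picture (400x640x3 uint8, blue, green, red); there is no depth.
- camera_info(name): a dict with "K" (3x3 intrinsics, pixels), "R" (3x3) and "t" (3): a world point X has camera coordinates R X + t; the wrist camera has in their place "hand_eye" (4x4, takes a point from camera to tool coordinates, whose origin is the TCP and whose axes are the flange's). Camera axes: x right, y down, z forward; pixel columns grow to the right and rows downward; lengths in m; the calibration is good to about 2 mm. A picture is of the moment at which its call begins: read the wrist's pose just before it. camera_info takes no time and is no camera call.
- job_done(): hands the job in, once; it reports no verdict.
The state is a dict: "clock": time; "qpos": joint angles; "joint_vel": joint speeds; "joint_efforts": joint torques, N m; "ee_pos": TCP position; "orientation": TCP orientation; "contact_force": force on the tool from outside, world axes, zero at the start; "ft_torque": the same for the moment, N m; "gripper_width": finger opening in m.
Only numpy, scipy, OpenCV 4.12 (cv2) and the standard library are available. Lean on these libraries where they do the work, as an engineer would, in place of code of your own. Each camera call takes 0.05 s, during which the arm holds its last target. There are 200 camera calls.

## Working session

There is one attempt and no reset: what is moved stays moved. The work goes in short steps, Python scripts to look and compute and a tool call to move; the robot and the scene stay as the last step left them, time stands still between calls to the robot, and variables do not carry over. Pictures are saved under pics/ and viewed, about 8 in all and at most 12, crops included, and the job is handed in when it is done.

Besides the shell and the picture viewer there is one more tool, called by a JSON object that holds its "api" and its "payload". drive_tool: Moves the arm, as the interface text tells. Its arguments: {"type":"object","properties":{"rows":{"type":"array"},"grip_force":{"type":"number"}},"required":["rows"]}

```bash
mkdir -p pics; python3 - <<'E'
from rig import *
import cv2,numpy as np
s=state();print(s)
for n in("top","scene"):
    cv2.imwrite(f"pics/{n}1.png",grab_frame(n)); c=camera_info(n);print(n,c["K"],c["R"],c["t"])
print(camera_info("wrist"))
import rig; print([x for x in dir(rig) if not x.startswith('__')])
try: print(grip_depth)
except Exception as e: print(e)
E
```

```text
{'clock': 0.0, 'qpos': array([-1.41219981,  0.33394095,  0.03986037,  1.46628799, -0.0134146 ,
        1.34330609, -0.05851449]), 'joint_vel': array([-8.06666995e-04,  8.23204692e-08,  2.94433988e-04,  6.30662555e-04,
       -1.66734713e-03,  5.67382742e-04,  1.06766706e-03]), 'joint_efforts': array([-5.48840253e-04, -6.58541536e+01,  1.36512481e+00, -4.05569351e+01,
        1.67533779e-02,  1.23606206e-02, -5.29189219e-05]), 'ee_pos': array([0.16561412, 0.62806371, 0.23039348]), 'orientation': array([-4.03844980e-01, -3.11540583e+00,  2.62658151e-03]), 'contact_force': array([ 0.3741656 , -0.20989575,  0.14696082]), 'ft_torque': array([-0.00163845, -0.05604625, -0.00148582]), 'gripper_width': 0.08531481933487041}
top [[379.36974548   0.         326.07574356]
 [  0.         379.36974548 203.68363724]
 [  0.           0.           1.        ]] [[-0.1487668  -0.98885262  0.00624036]
 [-0.96854062  0.1444321  -0.20265348]
 [ 0.19949311 -0.03619216 -0.97923063]] [0.08964035 0.45918602 0.84390497]
scene [[389.88210917   0.         319.43592116]
 [  0.         389.88210917 199.59160079]
 [  0.           0.           1.        ]] [[ 0.72733316 -0.6859157   0.02249735]
 [-0.4031977  -0.45361172 -0.79477546]
 [ 0.55535402  0.56899566 -0.60648647]] [-0.32379303  0.28889228  0.6168985 ]
{'K': array([[330.08803873,   0.        , 318.40536416],
       [  0.        , 330.08803873, 198.18187994],
       [  0.        ,   0.        ,   1.        ]]), 'hand_eye': array([[ 4.09133269e-04, -9.64588937e-01, -2.63757494e-01,
         6.56562977e-02],
       [ 9.99999872e-01,  4.73222382e-04, -1.79452183e-04,
         9.20220075e-04],
       [ 2.97913540e-04, -2.63757387e-01,  9.64589007e-01,
        -1.43826343e-01],
       [ 0.00000000e+00,  0.00000000e+00,  0.00000000e+00,
         1.00000000e+00]])}
['PlanningError', 'camera_info', 'grab_frame', 'grip_depth', 'job_done', 'state']
0.0187
```

View pics/top1.png

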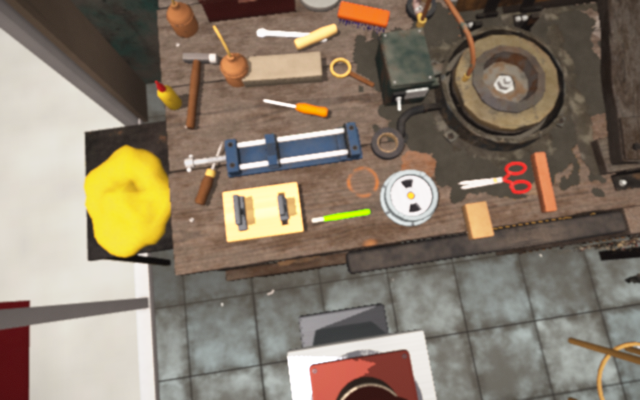

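The top view shows the rack at (262,211) with the larger spanner at about (240,212) and the smaller at (283,208). The housing is at (410,196). I'll enlarge both.

```bash
python3 - <<'E'
import cv2,numpy as np
a=cv2.imread("pics/top1.png")
c1=cv2.resize(a[175:250,215:310],None,fx=8,fy=8,interpolation=cv2.INTER_CUBIC)
cv2.imwrite("pics/c1.png",c1)
cv2.imwrite("pics/c2.png",cv2.resize(a[160:235,370:450],None,fx=8,fy=8,interpolation=cv2.INTER_CUBIC))
E
```

```text
(no output)
```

View pics/c1.png

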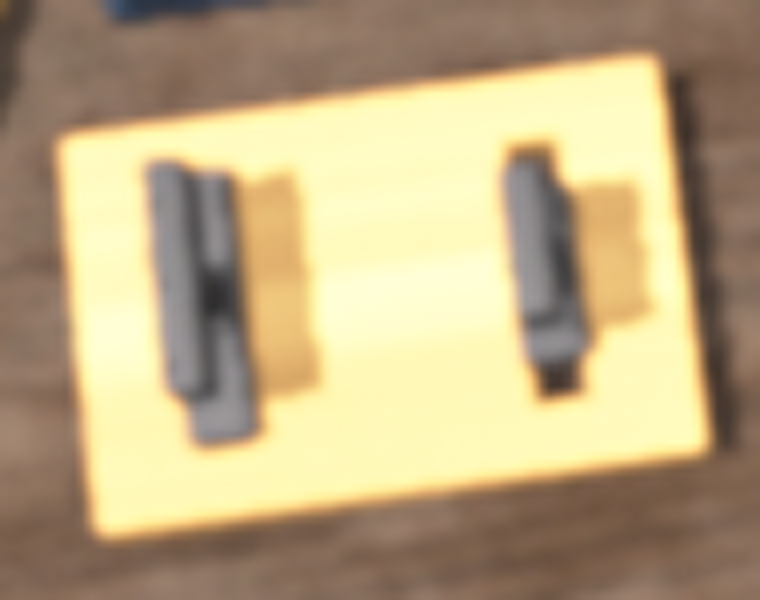

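View pics/c2.png

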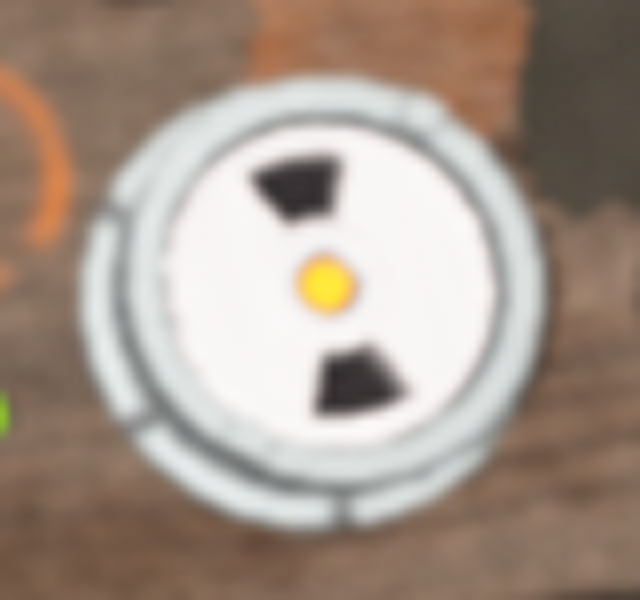

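The crops show the wide spanner's bar top running from about (170,165) to (190,395) in crop pixels. The ring centre is at (328,285) and its holes are at (298,187) and (360,382). Next I'll turn these into world positions.

```bash
cat >h.py <<'E'
from rig import *
import cv2,numpy as np
from scipy.spatial.transform import Rotation as Ro
def ray(n,uv,z,Tw=None):
    c=camera_info(n)
    if n=="wrist":
        X=Tw@c["hand_eye"];R=X[:3,:3].T;t=-R@X[:3,3]
    else: R,t=c["R"],c["t"]
    d=R.T@np.linalg.inv(c["K"])@np.array([uv[0],uv[1],1.]);o=-R.T@t
    return o+d*(z-o[2])/d[2]
def tool():
    s=state();T=np.eye(4);T[:3,:3]=Ro.from_rotvec(s["orientation"]).as_matrix();T[:3,3]=s["ee_pos"];return T
def goto(p,yaw_y):  # target TCP pos, tool pointing down, jaw (y) axis at world angle yaw_y
    T=tool(); z=np.array([0,0,-1.]);y=np.array([np.cos(yaw_y),np.sin(yaw_y),0])
    if y@T[:3,1]<0:y=-y
    Rt=np.c_[np.cross(y,z),y,z]
    print("shift tool mm",1000*T[:3,:3].T@(np.array(p)-T[:3,3]),"turn",Ro.from_matrix(T[:3,:3].T@Rt).as_rotvec())
E
python3 - <<'E'
from h import *
f=lambda x,y,ox,oy:(ox+(x-3.5)/8,oy+(y-3.5)/8)
def seg(a,b,z,ox,oy):
    A=ray("top",f(*a,ox,oy),z);B=ray("top",f(*b,ox,oy),z);print((A+B)/2,np.linalg.norm(A-B),np.arctan2(*(A-B)[1::-1]));
seg((170,165),(190,395),.08,215,175)
seg((531,155),(543,315),.08,215,175)
seg((298,187),(360,382),.034,370,160)
print(ray("top",f(328,285,370,160),.034))
T=tool();print(T.round(3))
E
```

```text
[0.47704521 0.22173964 0.08      ] 0.06634670344557526 -0.017295212077875825
[0.47493997 0.12099106 0.08      ] 0.04628478216636664 -0.05252001747521786
[ 0.46100113 -0.18349845  0.034     ] 0.06198418643730597 0.10989288277531309
[ 0.46069035 -0.18319451  0.034     ]
[[-0.967  0.255 -0.     0.166]
 [ 0.255  0.967 -0.001  0.628]
 [-0.    -0.001 -1.     0.231]
 [ 0.     0.     0.     1.   ]]
```

```bash
python3 - <<'E'
from h import *
goto([.477,.222,.17],1.55)
E
```

```text
shift tool mm [-404.62921711 -313.1871636    61.00400789] turn [-1.48602125e-03 -8.24533934e-05 -2.37046653e-01]
```

{"api": "drive_tool", "payload": {"rows": [0,0,0,-36,-28,0,0,0,0,0,-36,-28,0,0,0,0,0,-36,-28,0,0,0,0,0,-36,-28,0,0,0,0,0,-36,-28,0,0,0,0,0,-36,-28,0,0,0,0,0,-36,-28,0,0,0,0,0,-36,-28,0,0,0,0,0,-36,-28,0,0,0,0,0,-36,-28,0,0]}}

```text
clock: 1.1
ee_pos: [0.4431, 0.2642, 0.2312]
orientation: [-0.404, -3.115, -0.0]
contact_force: [1.6, 0.7, 0.3]
gripper_width: 0.0853
```

```bash
python3 - <<'E'
from h import *
print(state()["clock"],state()["qpos"].round(2))
goto([.477,.222,.17],1.55)
E
```

```text
1.1 [-0.95  0.05  0.34  1.8  -0.02  1.29  0.71]
shift tool mm [-43.53697482 -32.14700639  61.20438431] turn [ 4.19989530e-06 -1.80239903e-04 -2.36958272e-01]
```

{"api": "drive_tool", "payload": {"rows": [0,0,0,-22,-16,30,0,0,0,0,-22,-16,31,0,0,0,-0.12,0,0,0,0,0,0,-0.117,0,0,0,0,0,0,0,0,0,0,0,0,0,0,0,0,0,0]}}

```text
clock: 1.7
ee_pos: [0.4767, 0.2238, 0.1703]
orientation: [-0.038, -3.141, 0.0]
contact_force: [0.0, -0.2, 0.1]
gripper_width: 0.0854
```

```bash
python3 - <<'E'
from h import *
T=tool();np.save("T1.npy",T);im=grab_frame("wrist");cv2.imwrite("pics/w1.png",im)
print(T.round(4),state()["qpos"].round(2))
E
```

```text
[[-9.997e-01  2.410e-02 -1.000e-04  4.767e-01]
 [ 2.410e-02  9.997e-01 -0.000e+00  2.238e-01]
 [ 1.000e-04 -0.000e+00 -1.000e+00  1.703e-01]
 [ 0.000e+00  0.000e+00  0.000e+00  1.000e+00]] [-0.87  0.12  0.37  1.86 -0.05  1.17  1.07]
```

View pics/w1.png

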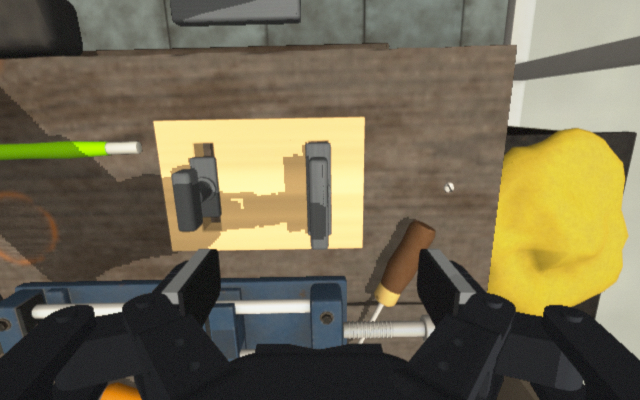

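The wrist view shows the wide bar's top from about (318,157) to (320,248), centred between the fingers.

```bash
python3 - <<'E'
from h import *
T=np.load("T1.npy")
A=ray("wrist",(318,157),.08,T);B=ray("wrist",(319.5,248),.08,T);print((A+B)/2,np.linalg.norm(A-B),np.arctan2(*(A-B)[1::-1]))
c=(A+B)/2
goto([c[0],c[1],.0513],np.arctan2(*(A-B)[1::-1])+np.pi/2)
E
```

```text
[0.47988187 0.22466401 0.08      ] 0.06996245150990242 3.13398999835212
shift tool mm [ -3.13923729   0.82771869 119.05008835] turn [ 4.39067703e-05 -2.11886726e-05 -1.61835548e-02]
```

{"api": "drive_tool", "payload": {"rows": [0,0,0,-3,1,35,0,0,0,0,0,0,40,0,0,0,0,0,0,34,0,0,0,0,0,0,10,0.3,0,0,0,0,0,0,1,0,0,0,0,0,0,1,0,0,0,0,0,0,1,0,0,0,0,0,0,1], "grip_force": 60}}

```text
clock: 2.55
ee_pos: [0.4808, 0.225, 0.0529]
orientation: [0.033, 3.139, 0.002]
contact_force: [-1.1, -9.6, 9.6]
gripper_width: 0.0129
```

```bash
python3 - <<'E'
from h import *
s=state();print(tool().round(4),s["qpos"].round(2),s["contact_force"],s["gripper_width"])
E
```

```text
[[-0.9998  0.021   0.0021  0.4808]
 [ 0.021   0.9998  0.0012  0.225 ]
 [-0.002   0.0012 -1.      0.0529]
 [ 0.      0.      0.      1.    ]] [-0.84  0.27  0.36  1.97 -0.12  0.92  1.13] [-1.10688939 -9.58661199  9.58001332] 0.012930575339263017
```

{"api": "drive_tool", "payload": {"rows": [0,0,0,0,0,-10,1,0,0,0,0,0,-20,1,0,0,0,0,0,-30,1,0,0,0,0,0,-35,1,0,0,0,0,0,-15,1,0,0,0,0,0,0,1]}}

```text
clock: 3.15
ee_pos: [0.4811, 0.2255, 0.1645]
orientation: [0.033, 3.138, 0.005]
contact_force: [0.9, -1.1, -3.7]
gripper_width: 0.0134
```

{"api": "drive_tool", "payload": {"rows": [0,0,0,0,-25,0,1,0,0,0,0,-35,0,1,0,0,0,0,-35,0,1,0,0,0,0,-35,0,1,0,0,0,0,-35,0,1,0,0,-0.04,2,-35,0,1,0,0,-0.04,2,-35,0,1,0,0,-0.05,2,-35,0,1,0,0,0,2,-25,0,1,0,0,0,0,-15,0,1]}}

```text
clock: 4.15
ee_pos: [0.4736, -0.0876, 0.1605]
orientation: [0.167, -3.136, 0.0]
contact_force: [-0.0, 0.3, -3.5]
gripper_width: 0.013
```

{"api": "drive_tool", "payload": {"rows": [0,0,0,0,0,0,1,0,0,0,0,0,0,1,0,0,0,0,0,0,1]}}

```text
clock: 4.45
ee_pos: [0.4745, -0.0842, 0.1608]
orientation: [0.173, -3.136, -0.0]
contact_force: [-1.4, 0.2, -2.5]
gripper_width: 0.0129
```

```bash
python3 - <<'E'
from h import *
T=tool();np.save("T2.npy",T);im=grab_frame("wrist");cv2.imwrite("pics/w2.png",im)
s=state();print(T.round(4),s["qpos"].round(2),s["contact_force"],s["gripper_width"])
E
```

```text
[[-9.939e-01 -1.102e-01 -9.000e-04  4.745e-01]
 [-1.102e-01  9.939e-01  2.000e-04 -8.420e-02]
 [ 9.000e-04  3.000e-04 -1.000e+00  1.608e-01]
 [ 0.000e+00  0.000e+00  0.000e+00  1.000e+00]] [-0.55  0.03  0.65  1.98 -0.02  1.14  1.79] [-7.26219717e-04  1.92574469e-01 -2.75519330e+00] 0.012992323057852362
```

View pics/w2.png

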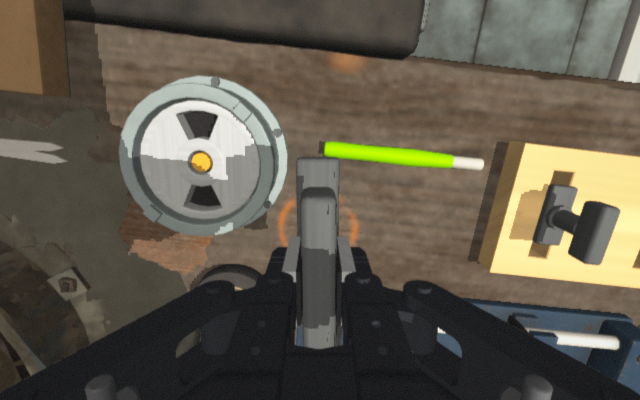

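The housing is visible at (203,158), with holes near (196,124) and (205,192). The spanner is held straight. I'll enlarge.

```bash
python3 - <<'E'
import cv2
a=cv2.imread("pics/w2.png")
cv2.imwrite("pics/c3.png",cv2.resize(a[70:240,115:345],None,fx=3.4,fy=3.4,interpolation=cv2.INTER_CUBIC))
E
```

```text
(no output)
```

View pics/c3.png

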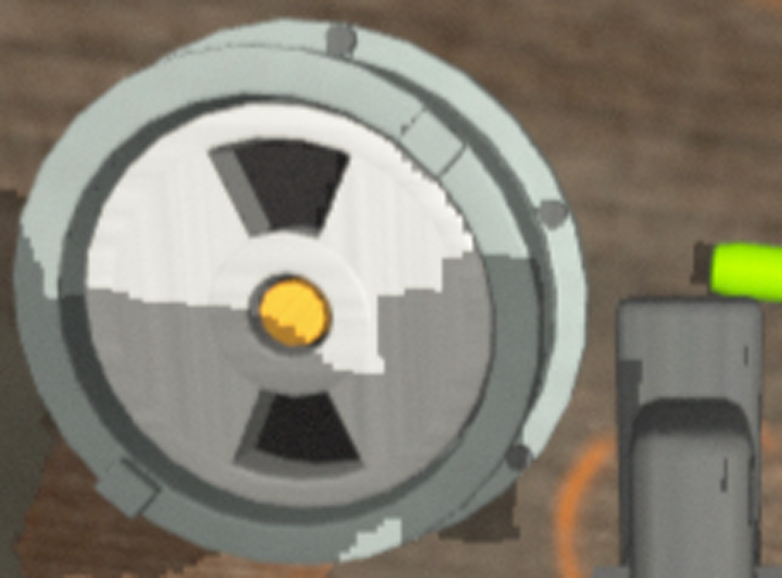

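```bash
python3 - <<'E'
from h import *
T=np.load("T2.npy")
r=lambda x,y,z:ray("wrist",(115+(x-1.2)/3.4,70+(y-1.2)/3.4),z,T)
def seg(a,b,z):
    A=r(*a,z);B=r(*b,z);print((A+B)/2,np.linalg.norm(A-B),np.arctan2(*(B-A)[1::-1]));return (A+B)/2
seg((286,188),(297,432),.034)   # holes
seg((281,140),(299,472),.034)   # outer edges
seg((433,143),(128,487),.046) # lugs
print(r(290,313,.034))
# ring disc outline fit
seg((86,290),(493,310),.034); seg((260,102),(300,508),.034)
E
```

```text
[ 0.4627142  -0.18298247  0.034     ] 0.05962538493575706 0.06174196616820323
[ 0.46249832 -0.18330196  0.034     ] 0.08100200334898955 0.07051008506262926
[ 0.46279402 -0.18287288  0.046     ] 0.11255839536799427 -0.6631376066143695
[ 0.4626352  -0.18338458  0.034     ]
[ 0.4594629 -0.1834447  0.034    ] 0.09815602067828602 1.6321549428388582
[ 0.46329247 -0.18556072  0.034     ] 0.09900460061103249 0.11228036925784649
```

```bash
python3 - <<'E'
from h import *
goto([.4636,-.183,.161],.085+np.pi/2)
E
```

```text
shift tool mm [ 2.18487121e+01 -9.70303072e+01 -3.14814670e-02] turn [ 0.00020339 -0.00065389  0.02575369]
```

{"api": "drive_tool", "payload": {"rows": [0,0,0,6,-25,0,1,0,0,0,8,-36,0,1,0,0,0,8,-36,0,1,0,0,0.026,0,0,15,1,0,0,0,0,0,25,1,0,0,0,0,0,10,1,0,0,0,0,0,0,1,0,0,0,0,0,0,1]}}

```text
clock: 5.3
ee_pos: [0.4638, -0.1837, 0.1118]
orientation: [0.132, -3.139, 0.0]
contact_force: [0.4, 0.0, -3.4]
gripper_width: 0.0129
```

```bash
python3 - <<'E'
from h import *
goto([.4636,-.183,.063],.085+np.pi/2)
T=tool();np.save("T3.npy",T)
w=grab_frame("wrist")[60:300,160:480]; t=grab_frame("top")[150:245,350:470]
cv2.imwrite("pics/m3.png",np.hstack([cv2.resize(w,None,fx=1.25,fy=1.25),cv2.resize(t,(378,300),interpolation=cv2.INTER_CUBIC)]))
E
```

```text
shift tool mm [ 0.16620578  0.74268655 48.81979047] turn [-2.32800683e-04 -4.68638414e-05 -8.56998568e-04]
```

View pics/m3.png

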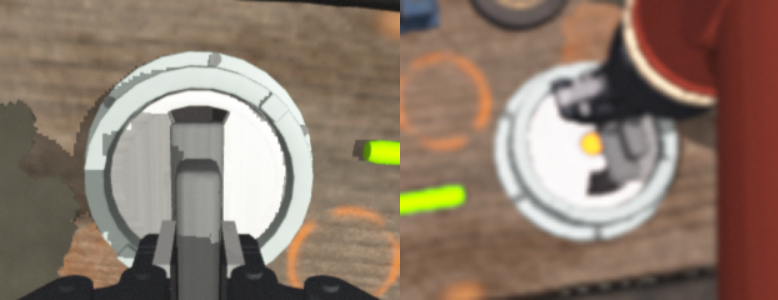

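The wrist view shows the plate lying over the hole line with the near hole centred on it. Now I'll descend.

{"api": "drive_tool", "payload": {"rows": [0,0,0,0,0.5,15,1,0,0,0,0,0,12,1,0,0,0,0,0,8,1,0,0,0,0,0,6,1,0,0,0,0,0,4,1,0,0,0,0,0,2,1,0,0,0,0,0,0,1,0,0,0,0,0,0,1]}}

```text
clock: 6.2
ee_pos: [0.4637, -0.1837, 0.0646]
orientation: [-0.13, 3.138, -0.0]
contact_force: [0.1, -0.4, -2.4]
gripper_width: 0.0132
```

{"api": "drive_tool", "payload": {"rows": [0,0,0,0,0,1,1,0,0,0,0,0,0,1,0,0,0,0,0,1,1,0,0,0,0,0,0,1]}}

```text
clock: 6.6
ee_pos: [0.4636, -0.1837, 0.0628]
orientation: [-0.13, 3.139, 0.0]
contact_force: [-2.8, -0.3, 4.1]
gripper_width: 0.0134
```

{"api": "drive_tool", "payload": {"rows": [0,0,0,0,0,0,1,0,0,0,0,0,0,1,0,0,0.05,0,0,0,1,0,0,0.07,0,0,0,1,0,0,0.07,0,0,0,1,0,0,0.07,0,0,0,1,0,0,0.07,0,0,0,1,0,0,0.07,0,0,0,1,0,0,0.05,0,0,0,1,0,0,0,0,0,0,1]}}

```text
clock: 7.6
ee_pos: [0.464, -0.1841, 0.0628]
orientation: [0.574, 3.087, -0.001]
contact_force: [-0.7, -2.3, 4.7]
gripper_width: 0.0133
```

```bash
python3 - <<'E'
from h import *
goto([.4636,-.1835,.063],-.36+np.pi/2)
s=state();print(s["ft_torque"],s["contact_force"],s["qpos"].round(2))
E
```

```text
shift tool mm [ 0.61240036  0.4535121  -0.17165904] turn [-0.00035977  0.00137384 -0.00772814]
[-0.37930168  0.12883081 -0.0656779 ] [-0.65482774 -2.27000052  4.73926486] [-0.44  0.24  0.82  2.05 -0.22  0.94  1.7 ]
```

{"api": "drive_tool", "payload": {"rows": [0,0,0.06,0,0,0,1,0,0,0.07,0,0,0,1,0,0,0.07,0,0,0,1,0,0,0.07,0,0,0,1,0,0,0.06,0,0,0,1,0,0,0.04,0,0,0,1,0,0,0.03,0,0,0,1,0,0,0,0,0,0,1]}}

```text
clock: 8.4
ee_pos: [0.4638, -0.1848, 0.0629]
orientation: [1.175, 2.912, -0.002]
contact_force: [-2.3, -4.7, 5.2]
gripper_width: 0.0128
```

```bash
cat > p.py <<'E'
from h import *
goto([.4636,-.1835,.063],-.75+np.pi/2)
s=state();print(s["ft_torque"],s["contact_force"],s["gripper_width"],s["clock"])
E
python3 p.py
```

```text
shift tool mm [ 1.0922123   0.80896437 -0.12737245] turn [-0.00037299  0.00188632 -0.017053  ]
[-1.07243627  0.41652497  0.02259444] [-2.3276332  -4.69361336  5.1821077 ] 0.012825372836941048 8.4
```

{"api": "drive_tool", "payload": {"rows": [0,0,0.04,0,0,0,1,0,0,0.04,0,0,0,1,0,0,0.03,0,0,0,1,0,0,0.02,0,0,0,1,0,0,0,0,0,0,1]}}

```text
clock: 8.9
ee_pos: [0.4637, -0.185, 0.0629]
orientation: [1.361, 2.83, -0.002]
contact_force: [-1.5, -5.9, 5.6]
gripper_width: 0.0133
```

```bash
python3 p.py
```

```text
shift tool mm [ 1.26063654  0.8825734  -0.13959953] turn [-0.00052674  0.00195562 -0.14680389]
[-1.21607771  0.5734484   0.03104221] [-1.53740237 -5.88274963  5.64500402] 0.013346347443292824 8.9
```

{"api": "drive_tool", "payload": {"rows": [0,0,0.03,0,0,0,1,0,0,0.03,0,0,0,1,0,0,0,0,0,0,1]}}

```text
clock: 9.2
ee_pos: [0.4635, -0.1851, 0.0629]
orientation: [1.445, 2.788, -0.003]
contact_force: [-2.7, -5.5, 6.7]
gripper_width: 0.0127
```

```bash
python3 p.py; python3 - <<'E'
from h import *
w=grab_frame("wrist")[60:300,160:480]; t=grab_frame("top")[150:245,350:470]
cv2.imwrite("pics/m4.png",np.hstack([cv2.resize(w,None,fx=1.25,fy=1.25),cv2.resize(t,(378,300),interpolation=cv2.INTER_CUBIC)]))
E
```

```text
shift tool mm [ 1.28612722  0.97792064 -0.13491294] turn [-0.00099048  0.00186867 -0.20619949]
[-1.35416609  0.74834841  0.63545268] [-2.72176875 -5.46529433  6.65647176] 0.012726179692682528 9.2
```

View pics/m4.png

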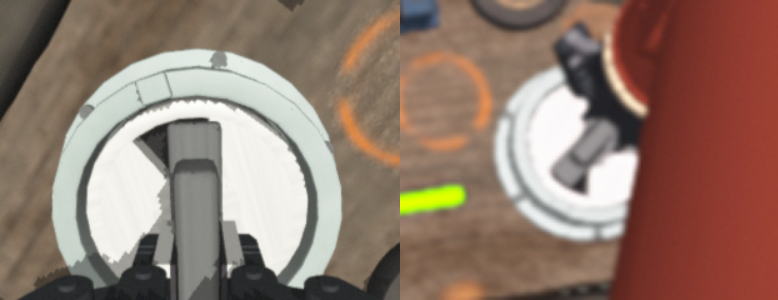

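The z moment rose from 0.03 to 0.64 N m, so the ring has reached its stop, and the picture shows the lug in line with the hole. I'll back off a little inside the free play, release and lift.

{"api": "drive_tool", "payload": {"rows": [0,0,-0.06,0,0,0,1,0,0,-0.06,0,0,0,1,0,0,0,0,0,0,1,0,0,0,0,0,0,0.7,0,0,0,0,0,0,0.4,0,0,0,0,0,0,0,0,0,0,0,0,0,0,0,0,0,0,0,0,0]}}

```text
clock: 10.1
ee_pos: [0.4634, -0.1834, 0.0622]
orientation: [-1.276, -2.87, 0.0]
contact_force: [-0.5, 0.3, 0.2]
gripper_width: 0.0821
```

{"api": "drive_tool", "payload": {"rows": [0,0,0,0,0,-10,0,0,0,0,0,0,-20,0,0,0,0,0,0,-30,0,0,0,0,0,0,-40,0,0,0,0,0,0,-20,0,0,0,0,0,0,0,0]}}

```text
clock: 10.7
ee_pos: [0.4651, -0.1843, 0.1857]
orientation: [1.275, 2.866, 0.004]
contact_force: [-0.7, -1.0, -1.7]
gripper_width: 0.0857
```

```bash
python3 p.py; python3 - <<'E'
from h import *
np.save("T5.npy",tool())
w=grab_frame("wrist");print(w.shape); w=w[20:300,120:520]; t=grab_frame("scene")[100:380,120:520]
cv2.imwrite("pics/m5.png",np.hstack([w,t]))
E
```

```text
shift tool mm [  2.00146249  -1.16233858 122.65592681] turn [ 0.0043096   0.00347755 -0.08725348]
[-0.00941171  0.01792188  0.01023579] [-0.65979377 -0.99966536 -1.70617178] 0.08569863863998353 10.7
(400, 640, 3)
```

View pics/m5.png

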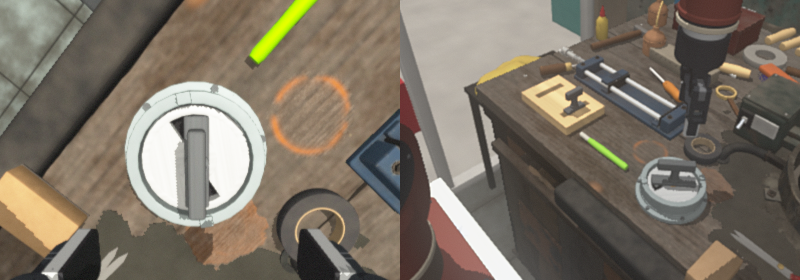

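The spanner stands upright in the ring and the narrow one is still in the rack. One last enlarged check of the hole-to-lug alignment.

```bash
python3 - <<'E'
import cv2
a=cv2.imread("pics/m5.png")[75:235,115:275]
cv2.imwrite("pics/c5.png",cv2.resize(a,None,fx=3.7,fy=3.7,interpolation=cv2.INTER_CUBIC))
E
```

```text
(no output)
```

View pics/c5.png

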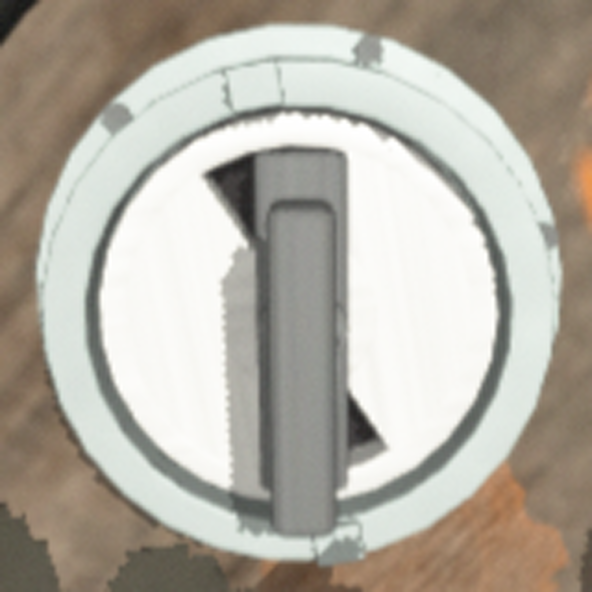

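```bash
python3 - <<'E'
from h import *
T=np.load("T5.npy")
r=lambda x,y,z:ray("wrist",(120+115+(x-1.3)/3.7,20+75+(y-1.3)/3.7),z,T)
def seg(a,b,z):
    A=r(*a,z);B=r(*b,z);print((A+B)/2,np.linalg.norm(A-B),np.arctan2(*(B-A)[1::-1]))
print("hole edges"); seg((205,175),(387,448),.034)
print("lugs"); seg((254,86),(338,540),.046)
print("bar"); seg((303,205),(304,530),.09)
E
```

```text
hole edges
[ 0.46305711 -0.18311874  0.034     ] 0.08217987610571512 -0.26086705473370425
lugs
[ 0.46265795 -0.18283533  0.046     ] 0.11189526634566525 -0.6606198811263823
bar
[ 0.4637689  -0.18212359  0.09      ] 0.06816885834940668 -0.83525888074313
```

```bash
python3 -c "
from rig import *
print(job_done())"
```

```text
the job is handed in; nothing more can be done
None
```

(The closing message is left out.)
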